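# Slide out a cell tray with a recessed release

## Task

The cells in the grey unit are due for changing: take the fine screwdriver out of its stand, press the release button down to its bottom inside the recess of the tray's front block and, keeping it held down, push the tray all the way out with the same tool until the button springs up again and locks the tray out. Work by feel: the blade must never bear hard on the unit (stay below 16 N), and neither hand nor fingers may touch the unit. Then stand the screwdriver back in its stand, tip down, let go and leave all other things where they are.

Things in the scene. Friction and masses are not known exactly. Their poses are not given: they have to be found in the camera images.
- unit: Cell unit fixed on the bench; base 195 x 104 x 6 mm. Origin on the bench under the mouth of its grey housing (90 long, 100 wide, 56 mm high, to +x). The tray comes out along -x, its front block running between two aluminium guide cheeks 44 mm high with inward lips. Let go too early, the button catches the tray about 13, 24 or 36 mm out; pressing again frees it.
- recess (a point): Middle of the mouth of the 14 x 14 mm straight-walled recess in the top of the tray's front block (40 long, 66 wide, top 48 mm over the bench); moves with the tray, axes as the unit's. Tray in: 24 mm from the unit's origin along -x. The button's flat 13 mm steel top is 12 mm below it at rest. Push on the recess wall: 2 to 5 N while the button is held down.
- tray (a joint): How far the tray is out, m: 0 fully in (locked, 2 mm of play), 0.045 at the hard end stop. From 0.0425 on the button can rise behind the last catch and locks the tray out.
- button (a joint): How far the release button is pressed, m: 0 up. Spring 3 N at first, 4.4 N at 14 mm. Its firm bottom, felt as a sharp rise of force, lies 6 to 12 mm down with the tray in and rises or sinks by up to 2 mm as the tray comes out, differently from unit to unit and not visible. The tray is free only within 1.5 mm above that bottom. Springs up when let go, unless under a catch.
- screwdriver: Fine screwdriver 186 mm long, 0.05 kg, standing tip down in the stand; its own +y runs from the tip to the handle's end. Blue and black handle about 84 mm long, 18 mm wide across its own x and 23 mm across its own z; steel blade 88 mm long, 6 mm square.
- tip (a point): The point of the screwdriver's blade, on the shaft axis.
- grip (a point): Where to hold the screwdriver, on the shaft axis, 138 mm above the tip and 48 mm below the handle's end.
- stand: Aluminium block 60 x 60 mm, 70 mm high, fixed on the bench, with one vertical 12 mm round hole, 60 mm deep, in the middle of its top; mouth chamfered 3 mm. Origin in the middle of its underside.
- hole_floor (a point): Middle of the floor of the stand's hole, 10 mm above the bench; the screwdriver's tip rests here.
- multimeter: multimeter, orange case 154 x 78 x 47 mm, lying on the bench left of the unit; a bystander
- pliers: combination pliers 175 mm long, lying on the bench at the left; a bystander
- spare_cell_a: loose round cell, 51 mm long, 14 mm across, near the bench edge; a bystander
- spare_cell_b: a second loose round cell of the same size; a bystander
- pen: ball pen 145 mm long, 9 mm high, lying between the stand and the unit; a bystander
- tape_measure: tape measure 76 x 35 x 65 mm, at the right of the bench; a bystander
- fitting: hex pipe fitting 22 x 25 x 38 mm, behind the unit; a bystander
Mind the look-alikes: they are no part of the job. Of the things shaped like the stand, the aluminium one is meant.

How it is judged:
By the outcome, as a careful person would: the job done as asked, in the order asked, and still so for the second after the job is handed in, with the robot touching nothing.
It also fails if it takes over 66 s, if anything falls off the work surface, if the arm or the gripper's body presses on something with over 40 N, if the wrist force passes 120 N, or if a joint passes its speed limit or range.

## Robot

A 6-joint arm with a two-finger parallel gripper is mounted at the origin on a cart in front of the work surface, level with it; the furniture and walls round the work are solid. World frame = base frame: x ahead of the robot, y to its left, z up, the work surface at z = 0. Lengths are in m, angles in rad, forces in N, time in s.
With the tool pointing down it reaches from about 0.35 to 0.775 m from the base axis. Payload 7.3 kg.
Tool frame: the origin (TCP) lies at the centre of the arm's flange, where the gripper is bolted on; the fingertips stand 178 mm ahead of it and the grasp point (between the pads) lies 159 mm ahead of it (tip_extent is the distance from the TCP to the fingertips, in m); z points along the fingers, y is the line along which they close (so a half turn about z gives the same grasp; the last joint's range is limited). The gripper opens to 92 mm and grips with 3 to 60 N. Pads are 19 mm wide; open, the fingers measure 130 mm over their backs; the gripper's body (75 mm by 190 mm) begins 47 mm behind the grasp point.
Start: joints at [0.966, 0.342, 1.524, -0, 1.275, -0.146], TCP at [0.232, 0.471, 0.405] pointing down, gripper open.
Joint ranges: [-2.53, 2.53], [-0.77, 2.02], [0.04, 2.7], [-1, 4.14], [0.28, 2.66], [-3.11, 3.11]. Speed limits (rad/s): [2.57, 2.57, 3.14, 3.14, 3.14, 3.14].

## Interface

Orientations are given as [roll, pitch, yaw] about the fixed x, y, z axes, in that order (R = Rz(yaw) Ry(pitch) Rx(roll)).
In Python, from cell import * gives the robot as it stands.
- The arm moves only by the tool arm_command, never from a script. Its arguments are lists of equal length, an entry for each row: "xyz": the shift along the world's x, y, z in mm, a list of three; "spin": the turn about the world's z in degrees. In form: {"xyz": [[tx, ty, tz], ...], "spin": [spin, ...]}. A call has 1 to 20 rows; each row shifts and turns the commanded pose from where the row before left it; what a row does not reach is not made up. A row lasts 1/10 s, in which the tool goes at most 50 mm and 8.59 degrees, less where a joint would pass 70% of its speed; a pose out of reach is approached as far as the arm can. A call with a gripper value outside its range is refused whole. "jaw" is the opening, from -1 (shut) to 1 (fully open), set as the call begins (left out, the last holds). The fingers move at their own pace and stop on an object; "squeeze" is the grip in N (left out, the last holds). Time passes only in rows, so rows that do not move let the fingers close. It gives the time, the measured TCP pose, the force, the opening and the grip force at its end, in the units of the state.
- observe(): the state, without advancing time (a new reading comes with each control period).
- read_camera(name): name is "side" or "top"; returns a dict with "img" (384x512x3 uint8, red, green, blue), "depth" (384x512 float32, m along the optical axis (not along the pixel's ray), 0 where there is no reading), "fx", "fy", "cx", "cy" (pixels), "dist_coeffs" ([k1, k2, p1, p2, k3] as OpenCV has them; the pictures are not rectified), "world_from_camera" (4x4, takes a point from camera to world coordinates). Camera axes: x right, y up, looking along -z (the intrinsics and any distortion apply to the point x, -y, -z); pixel columns grow to the right and rows downward; lengths in m; the calibration is good to about 2 mm. A picture is of the moment at which its call begins.
- hand_in(): hands the job in; it is judged then, once.
The state is a dict: "time": time; "qpos": joint angles; "qvel": joint speeds; "joint_efforts": joint torques, N m; "tool_pos": TCP position; "tool_rot": TCP orientation; "contact_force": force on the tool from outside, world axes, zero at the start; "torque": the same for the moment, N m; "opening": finger opening in m; "grip_force": force on a finger pad.
Only numpy, scipy, OpenCV 4.12 (cv2) and the standard library are available. Lean on these libraries where they do the work, as an engineer would, in place of code of your own. Each camera call takes 0.05 s, during which the arm holds its last target. There are 200 camera calls.

## Working session

There is one attempt and no reset: what is moved stays moved. The work goes in short steps, Python scripts to look and compute and a tool call to move; the robot and the scene stay as the last step left them, time stands still between calls to the robot, and variables do not carry over. Pictures are saved under pics/ and viewed, at most 10 in all, crops included, and the job is handed in when it is done.

Besides the shell and the picture viewer there is one more tool, called after "Emit:" by a JSON object that holds its "name" and its "arguments". arm_command: Moves the arm, as the interface text tells. Its arguments: {"type":"object","properties":{"xyz":{"type":"array","items":{"type":"array","items":{"type":"number"}}},"spin":{"type":"array","items":{"type":"number"}},"jaw":{"type":"number"},"squeeze":{"type":"number"}},"required":["xyz","spin"]}

```bash
mkdir -p pics; ls; cat > h.py <<'E'
from cell import *
import numpy as np, cv2
def K(c): return np.array([[c['fx'],0,c['cx']],[0,c['fy'],c['cy']],[0,0,1]]),np.array(c['dist_coeffs'],float)
def ray(c,uv):
    k,d=K(c); p=cv2.undistortPoints(np.array(uv,float).reshape(-1,1,2),k,d).reshape(-1,2)
    T=np.array(c['world_from_camera']); v=np.c_[p[:,0],-p[:,1],-np.ones(len(p))]
    return T[:3,3],v@T[:3,:3].T
def on_plane(c,uv,z):
    o,v=ray(c,uv); return o+v*((z-o[2])/v[:,2])[:,None]
def cloud(c):
    h,w=c['depth'].shape; u,v=np.meshgrid(np.arange(w),np.arange(h))
    o,r=ray(c,np.c_[u.ravel(),v.ravel()]); P=o+r*c['depth'].reshape(-1,1)
    P[c['depth'].ravel()==0]=np.nan; return P.reshape(h,w,3)
def two(c1,p1,c2,p2):
    o1,a=ray(c1,[p1]);o2,b=ray(c2,[p2]);a=a[0];b=b[0]
    s=np.linalg.lstsq(np.c_[a,-b],o2-o1,rcond=None)[0]
    x,y=o1+s[0]*a,o2+s[1]*b; return (x+y)/2,np.linalg.norm(x-y)
E
python3 - <<'E'
from h import *
import pickle
print(observe())
cs={n:read_camera(n) for n in("top","side")}
pickle.dump(cs,open('c0.pkl','wb'))
for n,c in cs.items():
    cv2.imwrite(f'pics/{n}0.png',cv2.resize(c['img'][:,:,::-1],(768,576),interpolation=cv2.INTER_CUBIC))
    print(n,c['fx'],c['cx'],c['cy'],c['dist_coeffs'],np.round(c['world_from_camera'],3).tolist())
E
```

```text
pics
{'time': 0.0, 'qpos': array([ 9.65992674e-01,  3.42692010e-01,  1.52502228e+00, -5.37663582e-06,
        1.27540958e+00, -1.46027646e-01]), 'qvel': array([-5.51425943e-04,  1.01993593e-03, -8.32319917e-06,  5.16135476e-04,
        1.32063011e-03,  5.25145832e-04]), 'joint_efforts': array([-5.64980655e-04, -4.31251931e+01, -2.44218367e+01,  7.17659807e-02,
        5.59488160e-02, -8.07101901e-05]), 'tool_pos': array([0.23240772, 0.47059585, 0.40405887]), 'tool_rot': array([-3.14007699e+00, -2.17718352e-04,  2.68281805e+00]), 'contact_force': array([0.16099922, 0.35015666, 0.07742337]), 'torque': array([-0.01535258,  0.00591232, -0.01049623]), 'grip_force': 0.0, 'opening': 0.09204361996191605}
top 422.2364144660761 252.60479889085124 192.32040470326655 [-0.11959776  0.          0.          0.          0.        ] [[0.029, 0.988, -0.15, 0.366], [-1.0, 0.028, -0.011, -0.029], [-0.007, 0.15, 0.989, 1.581], [0.0, 0.0, 0.0, 1.0]]
side 383.8361026680043 262.6599747999502 185.4859480127729 [-0.06184983  0.          0.          0.          0.        ] [[-0.998, 0.04, -0.043, 0.506], [-0.059, -0.641, 0.765, 0.867], [0.004, 0.766, 0.642, 0.872], [0.0, 0.0, 0.0, 1.0]]
```

View pics/top0.png

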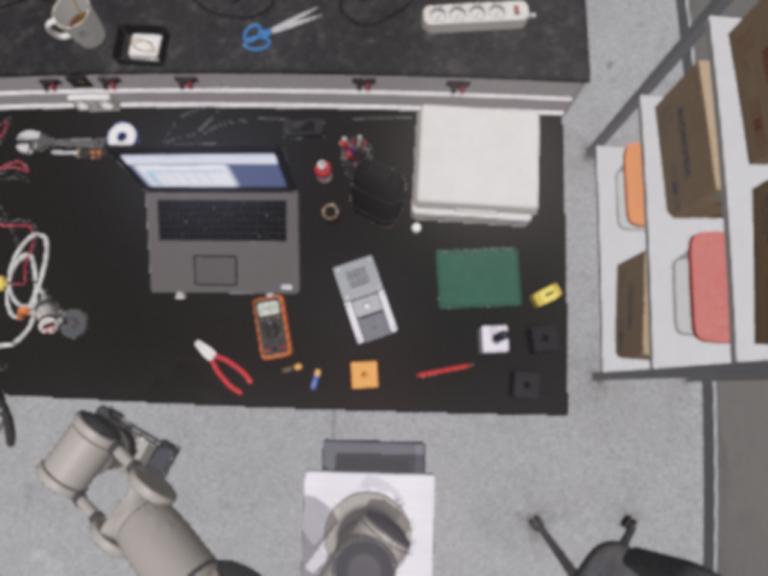

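View pics/side0.png

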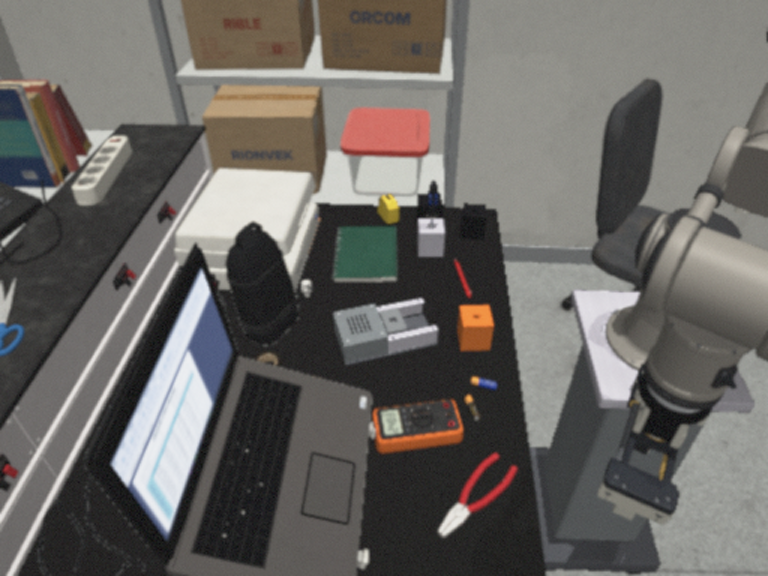

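The top view (768-px scale) shows the grey unit at (365,300). There are four stand-like blocks: a light aluminium one at (494,339) with a dark tool standing in it, an orange one at (365,375), and two black ones at (543,338) and (526,384). In the side view the aluminium block is at (431,238) with the blue and black handle above it. The aluminium block fits the description, so I'll confirm it in an enlarged crop.

```bash
python3 - <<'E'
from h import *
import pickle
cs=pickle.load(open('c0.pkl','rb'))
t,s=cs['top']['img'],cs['side']['img']
a=cv2.resize(t[165:235,215:275],(360,420),interpolation=cv2.INTER_CUBIC)   # x6
b=cv2.resize(s[115:185,265:325],(360,420),interpolation=cv2.INTER_CUBIC)
cv2.imwrite('pics/crop1.png',np.hstack([a,b])[:,:,::-1])
for n in cs:
    P=cloud(cs[n]); 
    np.save(n+'P.npy',P)
P=np.load('topP.npy')
for uv in [(243,200),(238,183),(250,218),(325,232),(333,225),(200,180),(244,206)]:
    print(uv,np.round(P[uv[1],uv[0]],4),t[uv[1],uv[0]])
# heights of region around unit and stand
for nm,x0,x1,y0,y1 in [('unit',.3,.75,-.1,.12),('stand',.3,.6,-.35,-.2)]:
    for n in cs:
        Q=np.load(n+'P.npy').reshape(-1,3); m=(Q[:,0]>x0)&(Q[:,0]<x1)&(Q[:,1]>y0)&(Q[:,1]<y1)&(Q[:,2]>.01)&(Q[:,2]<.25)
        h,e=np.histogram(Q[m,2],bins=np.arange(.01,.25,.004)); print(nm,n,[(round(float(k),3),int(i)) for k,i in zip(e,h) if i>3])
E
```

```text
(243, 200) [0.5684 0.0226 0.0543] [177 176 180]
(238, 183) [0.6303 0.0429 0.057 ] [136 136 140]
(250, 218) [ 0.5076 -0.0041  0.006 ] [122 120 128]
(325, 232) [ 0.4588 -0.2751  0.0702] [225 219 227]
(333, 225) [ 0.4757 -0.2831  0.1843] [52 51 59]
(200, 180) [ 6.479e-01  1.911e-01 -1.000e-04] [60 57 58]
(244, 206) [0.5474 0.0185 0.0462] [188 186 189]
unit top [(0.01, 69), (0.014, 26), (0.018, 10), (0.022, 4), (0.026, 7), (0.03, 6), (0.034, 25), (0.038, 57), (0.042, 148), (0.046, 159), (0.05, 164), (0.054, 319), (0.058, 185), (0.062, 50), (0.066, 125), (0.07, 96), (0.074, 27), (0.078, 4)]
unit side [(0.01, 98), (0.014, 104), (0.018, 118), (0.022, 92), (0.026, 93), (0.03, 92), (0.034, 79), (0.038, 110), (0.042, 262), (0.046, 232), (0.05, 134), (0.054, 548), (0.058, 178), (0.062, 28), (0.066, 99), (0.07, 182), (0.074, 4)]
stand top [(0.01, 196), (0.014, 88), (0.018, 25), (0.022, 11), (0.026, 9), (0.03, 5), (0.034, 6), (0.038, 9), (0.042, 4), (0.046, 6), (0.05, 7), (0.054, 6), (0.058, 5), (0.062, 34), (0.066, 117), (0.07, 99), (0.074, 36), (0.078, 5), (0.142, 5), (0.178, 7), (0.182, 15), (0.186, 8)]
stand side [(0.01, 173), (0.014, 87), (0.018, 29), (0.022, 28), (0.026, 30), (0.03, 30), (0.034, 29), (0.038, 28), (0.042, 25), (0.046, 31), (0.05, 33), (0.054, 28), (0.058, 30), (0.062, 33), (0.066, 65), (0.07, 131), (0.074, 12), (0.098, 4), (0.102, 5), (0.106, 8), (0.11, 6), (0.118, 7), (0.122, 5), (0.126, 4), (0.13, 6), (0.134, 5), (0.138, 7), (0.142, 7), (0.146, 7), (0.15, 5), (0.154, 8), (0.158, 6), (0.162, 10), (0.166, 6), (0.17, 4), (0.174, 7), (0.178, 6), (0.182, 9), (0.186, 12)]
```

View pics/crop1.png

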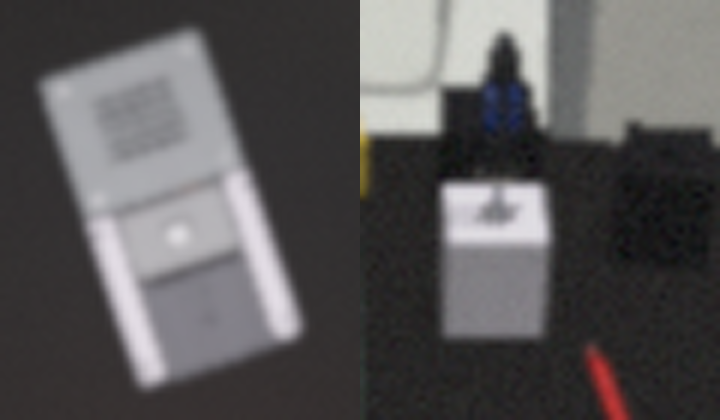

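The crop confirms it: the aluminium block holds the blue and black screwdriver, with the shaft entering its hole. It also shows the tray's front block with the bright button spot at about crop (178,235), which is top pixel (244.7,204.2). Next I'll measure both.

```bash
cat >> h.py <<'E'
def up(img,x0,x1,y0,y1,k=8):
    g=cv2.cvtColor(img[y0:y1,x0:x1],cv2.COLOR_RGB2GRAY)
    return cv2.resize(g,None,fx=k,fy=k,interpolation=cv2.INTER_CUBIC)
def uvof(p,x0,y0,k=8): return (np.array(p,float).reshape(-1,2)+.5)/k-.5+[x0,y0]
E
python3 - <<'E'
from h import *
import pickle
cs=pickle.load(open('c0.pkl','rb'))
def big(m): 
    c=max(cv2.findContours(m.astype(np.uint8),0,cv2.CHAIN_APPROX_NONE)[0],key=cv2.contourArea); return c.reshape(-1,2)
def rect(p): 
    r=cv2.minAreaRect((p[:,:2]*1000).astype(np.float32)); return np.round(r[0],1),np.round(r[1],1),round(r[2],1)
# housing top by depth, rays onto .056 ; stand top onto .070
for n in cs:
    c=cs[n];P=np.load(n+'P.npy')
    H=(P[...,2]>.050)&(P[...,2]<.063)&(np.abs(P[...,0]-.62)<.09)&(np.abs(P[...,1]-.04)<.09)
    S=(P[...,2]>.062)&(P[...,2]<.078)&(np.hypot(P[...,0]-.47,P[...,1]+.27)<.05)
    for nm,m,z in(('housing',H,.056),('stand',S,.07)):
        q=big(cv2.morphologyEx(m.astype(np.uint8),cv2.MORPH_CLOSE,np.ones((3,3)))); print(n,nm,rect(on_plane(c,q,z)),'+~1px')
# button spot
for n,(x0,x1,y0,y1) in (('top',(239,251,199,210)),('side',(255,272,207,222))):
    g=up(cs[n]['img'],x0,x1,y0,y1); print(n,g.min(),g.max())
    print(np.array(cv2.cvtColor(cs[n]['img'][y0:y1,x0:x1],cv2.COLOR_RGB2GRAY)))
# screwdriver axis points
for n in cs:
    P=np.load(n+'P.npy'); m=(P[...,2]>.09)&(P[...,2]<.22)&(np.hypot(P[...,0]-.47,P[...,1]+.275)<.05)
    Q=P[m]; v,u=np.nonzero(m); print(n,'pix',u.min(),u.max(),v.min(),v.max())
    for a in np.arange(.09,.21,.02):
        k=(Q[:,2]>a)&(Q[:,2]<=a+.02)
        if k.sum()>2: print(n,round(a,2),k.sum(),np.round(np.median(Q[k],0)*1000),np.round(np.ptp(Q[k],0)*1000))
E
```

```text
top housing (array([600.9,  34.4]), array([132.4,  99.7]), 20.3) +~1px
top stand (array([ 480.8, -289.5]), array([57.5, 57.6]), 1.4) +~1px
side housing (array([601.4,  37.9]), array([132.5, 107.4]), 19.7) +~1px
side stand (array([ 482. , -286.5]), array([58.8, 71.7]), 1.5) +~1px
top 105 219
[[148 153 161 167 172 175 176 178 180 181 181 180]
 [167 172 175 177 177 175 174 175 179 180 181 181]
 [179 179 178 175 172 172 173 172 176 180 181 182]
 [181 181 176 173 181 189 189 179 176 180 181 181]
 [181 181 178 182 201 212 208 191 179 180 181 182]
 [181 181 180 188 207 217 212 195 183 180 182 182]
 [181 182 181 185 196 204 200 190 183 181 181 180]
 [182 181 182 181 182 187 186 182 180 179 175 170]
 [182 182 182 181 179 179 178 176 171 165 157 145]
 [182 181 179 178 175 170 165 158 146 135 125 114]
 [178 176 170 165 157 145 133 124 115 109 108 110]]
side 78 217
[[169 167 164 159 156 154 154 156 155 155 147 134 122 121 121 122 121]
 [152 157 155 154 153 156 154 156 155 155 152 141 128 123 118 121 120]
 [152 154 155 156 154 153 156 156 156 154 154 147 136 125 123 121 113]
 [149 152 155 154 155
[... 685 characters left out ...]
06]
 [154 142 127 137 145 147 145 142 131 126 124 118 114 119 125 137 140]
 [167 150 132 121 123 124 116 113 115 122 132 137 142 159 177 199 208]]
top pix 328 338 220 228
top 0.09 8 [ 478. -285.  102.] [21. 18. 15.]
top 0.13 6 [ 477. -281.  143.] [14.  7. 11.]
top 0.15 10 [ 476. -282.  161.] [20. 17. 12.]
top 0.17 34 [ 479. -289.  183.] [23. 20. 17.]
top 0.19 7 [ 482. -291.  195.] [7. 6. 9.]
side pix 284 291 120 147
side 0.09 19 [ 483. -283.  105.] [22. 17. 18.]
side 0.11 23 [ 484. -284.  121.] [18. 11. 20.]
side 0.13 32 [ 482. -283.  142.] [22. 15. 19.]
side 0.15 35 [ 483. -282.  162.] [22. 19. 19.]
side 0.17 38 [ 482. -282.  183.] [18. 20. 18.]
side 0.19 7 [ 484. -290.  194.] [10. 11.  9.]
```

```bash
python3 - <<'E'
from h import *
import pickle
cs=pickle.load(open('c0.pkl','rb'))
c=cs['top'];x0,x1,y0,y1=215,275,165,235
g=up(c['img'],x0,x1,y0,y1)
m=(g>200).astype(np.uint8)
C=sorted([k.reshape(-1,2) for k in cv2.findContours(m,0,cv2.CHAIN_APPROX_NONE)[0]],key=len)[-2:]
for q in C:
    p=on_plane(c,uvof(q,x0,y0),.044)*1000; r=cv2.minAreaRect(p[:,:2].astype(np.float32)); print('cheek',np.round(r[0],1),np.round(r[1],1),round(r[2],2),len(q))
# whole outline
m=(g>85).astype(np.uint8); q=max(cv2.findContours(m,0,cv2.CHAIN_APPROX_NONE)[0],key=len).reshape(-1,2)
for z in(.044,.056):
    r=cv2.minAreaRect((on_plane(c,uvof(q,x0,y0),z)*1000)[:,:2].astype(np.float32)); print('outline',z,np.round(r[0],1),np.round(r[1],1),round(r[2],2))
# recess
w=np.clip(g[(199-165)*8:(208-165)*8,(241-215)*8:(249-215)*8].astype(float)-188,0,None)
yy,xx=np.mgrid[:w.shape[0],:w.shape[1]]; uv=uvof([[ (w*xx).sum()/w.sum(), (w*yy).sum()/w.sum()]],241,199)
print('button top',uv,np.round(on_plane(c,uv,.036)*1000,1))
c=cs['side'];g=up(c['img'],256,269,209,217)
w=np.clip(140-g.astype(float),0,None); w[:, :16]=0; w[:, 80:]=0
yy,xx=np.mgrid[:w.shape[0],:w.shape[1]]; uv=uvof([[ (w*xx).sum()/w.sum(), (w*yy).sum()/w.sum()]],256,209)
print('recess side',uv,np.round(on_plane(c,uv,.048)*1000,1))
# stand top in both views, aluminium brightness
for n,b,t in(('top',(312,346,210,242),150),('side',(272,304,140,176),185)):
    c=cs[n];g=up(c['img'],*b);m=cv2.morphologyEx((g>t).astype(np.uint8),cv2.MORPH_CLOSE,np.ones((60,60)))
    q=max(cv2.findContours(m,0,cv2.CHAIN_APPROX_NONE)[0],key=len).reshape(-1,2)
    r=cv2.minAreaRect((on_plane(c,uvof(q,b[0],b[2]),.07)*1000)[:,:2].astype(np.float32)); print(n,'stand',np.round(r[0],1),np.round(r[1],1),round(r[2],2))
E
```

```text
cheek [516.1  47.8] [98.3 11.9] 19.72 424
cheek [546.2 -32.2] [99.9 11.4] 20.34 429
outline 0.044 [573.3  23.6] [205.7 111.2] 20.58
outline 0.056 [571.6  23.2] [204.1 110.3] 20.58
button top [[244.21866826 203.83818349]] [[556.7  18.3  36. ]]
recess side [[261.63278181 212.57931469]] [[556.3  15.7  48. ]]
top stand [ 482.5 -292. ] [64.7 64.8] 3.82
side stand [ 481.4 -292.8] [58.1 58.3] 3.75
```

Measured, in mm:

| Item | Value |
|---|---|
| Stand centre | (482, −291.5), yaw 3.8° |
| Unit yaw | 20.3° |
| Recess (557, 17.5) | cheek mid-line plus the given length |
| Recess (556.7, 18.3) | button spot, top camera |
| Recess (556.3, 15.7) | side camera |

These agree with each other and with the sizes given. Next I'll approach above the screwdriver.

Emit:
{"name": "arm_command", "arguments": {"xyz": [[12.5,-38,0],[12.5,-38,0],[12.5,-38,0],[12.5,-38,0],[12.5,-38,0],[12.5,-38,0],[12.5,-38,0],[12.5,-38,0],[12.5,-38,0],[12.5,-38,0],[12.5,-38,0],[12.5,-38,0],[12.5,-38,0],[12.5,-38,0],[12.5,-38,0],[12.5,-38,0],[12.5,-38,0],[12.5,-38,0],[12.5,-38,0],[12.5,-38,0]], "spin": [1.5,1.5,1.5,1.5,1.5,1.5,1.5,1.5,1.5,1.5,1.5,1.5,1.5,1.5,1.5,1.5,1.5,1.5,0,0], "jaw": 1, "squeeze": 50}}

```text
time: 2.1
tool_pos: [0.4827, -0.2909, 0.4043]
tool_rot: [3.141, -0.001, -3.129]
contact_force: [0.6, -0.7, 0.3]
opening: 0.092
grip_force: 0.0
```

Emit:
{"name": "arm_command", "arguments": {"xyz": [[0,0,-20],[0,0,-20],[0,0,-20],[0,0,-20],[0,0,-12],[0,0,0]], "spin": [1,1,0,0,0,0]}}

```text
time: 2.7
tool_pos: [0.4821, -0.289, 0.3109]
tool_rot: [3.139, -0.003, -3.094]
contact_force: [0.1, 0.3, -0.3]
opening: 0.0917
grip_force: 0.0
```

Emit:
{"name": "arm_command", "arguments": {"xyz": [[0,0,0],[0,0,0],[0,0,0],[0,0,0],[0,0,0],[0,0,0],[0,0,0],[0,0,0]], "spin": [0,0,0,0,0,0,0,0], "jaw": -1, "squeeze": 50}}

```text
time: 3.5
tool_pos: [0.4825, -0.2893, 0.3128]
tool_rot: [3.142, -0.0, -3.094]
contact_force: [-0.4, -0.6, 0.1]
opening: 0.0326
grip_force: 0.0
```

Emit:
{"name": "arm_command", "arguments": {"xyz": [[0,0,0],[0,0,0],[0,0,0],[0,0,0],[0,0,0],[0,0,0]], "spin": [0,0,0,0,0,0]}}

```text
time: 4.1
tool_pos: [0.4825, -0.2894, 0.3127]
tool_rot: [-3.141, 0.0, -3.094]
contact_force: [0.1, -1.6, -1.1]
opening: 0.0221
grip_force: 50.0
```

The opening of 22 mm shows I hold the handle across its wide (z) side. I'll let go, turn a quarter and take it across the 18 mm side as described, which also suits the push direction better.

Emit:
{"name": "arm_command", "arguments": {"xyz": [[0,0,0],[0,0,0],[0,0,0],[0,0,0],[0,0,0],[0,0,0],[0,0,0],[0,0,0],[0,0,0],[0,0,0],[0,0,0],[0,0,0],[0,0,0],[0,0,0],[0,0,0]], "spin": [0,0,0,0,-8,-8,-8,-8,-8,-8,-8,-8,-8,-8,-8], "jaw": 0.4}}

```text
time: 5.6
tool_pos: [0.4825, -0.2892, 0.3127]
tool_rot: [3.141, -0.0, 1.647]
contact_force: [-0.5, 0.1, 0.2]
opening: 0.0642
grip_force: 0.0
```

```bash
python3 - <<'E'
from h import *
import pickle
print(observe()['qpos'],observe()['tool_rot'],observe()['opening'])
cs={n:read_camera(n) for n in("top","side")}
pickle.dump(cs,open('c1.pkl','wb'))
a=cv2.resize(cs['top']['img'][190:250,305:365],(400,400),interpolation=cv2.INTER_CUBIC)
b=cv2.resize(cs['side']['img'][90:180,250:310],(400,600),interpolation=cv2.INTER_CUBIC)
o=np.zeros((600,800,3),np.uint8);o[:400,:400]=a;o[:,400:]=b
cv2.imwrite('pics/crop2.png',o[:,:,::-1])
E
```

```text
[-6.76271760e-01  4.96545762e-01  1.54981781e+00  1.72043324e-04
  1.09522507e+00 -7.52860163e-01] [ 3.14148515e+00 -1.08876986e-04  1.64730597e+00] 0.06417089598890183
```

View pics/crop2.png

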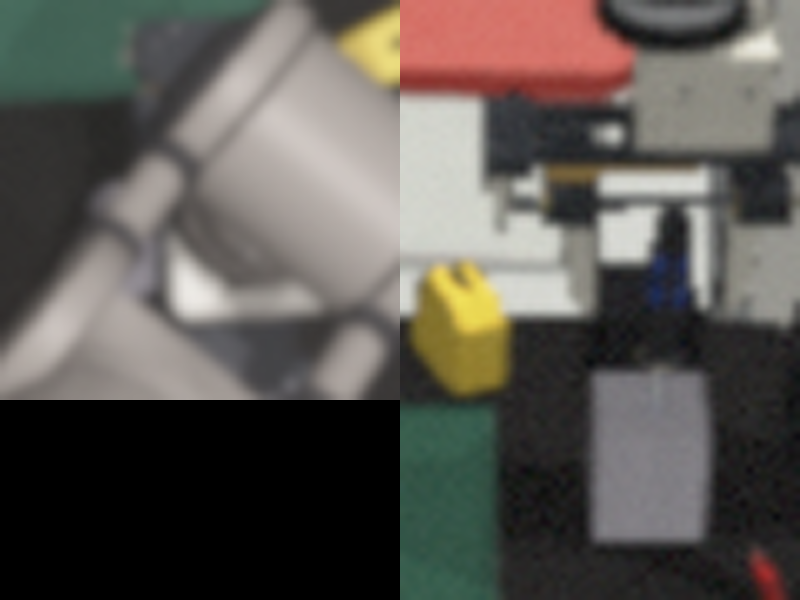

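The side crop shows the handle at about (670,270) between the open fingers at (580,270) and (740,270), leaning slightly. Closing along x will straighten it.

Emit:
{"name": "arm_command", "arguments": {"xyz": [[0,0,0],[0,0,0],[0,0,0],[0,0,0],[0,0,0],[0,0,0],[0,0,0],[0,0,0],[0,0,0],[0,0,0],[0,0,0],[0,0,0]], "spin": [0,0,0,0,0,0,0,0,0,0,0,0], "jaw": -1, "squeeze": 60}}

```text
time: 6.9
tool_pos: [0.4825, -0.2893, 0.3128]
tool_rot: [3.141, 0.0, 1.653]
contact_force: [-0.4, -0.2, -0.2]
opening: 0.0175
grip_force: 60.0
```

Emit:
{"name": "arm_command", "arguments": {"xyz": [[0,0,15],[0,0,20],[0,0,20],[0,0,20],[0,0,10],[0,0,0],[0,0,0]], "spin": [0,0,0,0,0,0,0]}}

```text
time: 7.6
tool_pos: [0.4823, -0.2892, 0.3969]
tool_rot: [-3.141, -0.001, 1.653]
contact_force: [-0.4, 0.3, -1.0]
opening: 0.0172
grip_force: 60.0
```

```bash
python3 - <<'E'
from h import *
import pickle
o=observe();print(o['tool_pos'],o['tool_rot'],o['contact_force'],o['torque'])
cs={n:read_camera(n) for n in("top","side")}
pickle.dump(cs,open('c2.pkl','wb'))
b=cv2.resize(cs['side']['img'][80:180,240:315],(450,600),interpolation=cv2.INTER_CUBIC)
cv2.imwrite('pics/crop3.png',b[:,:,::-1])
E
```

```text
[ 0.48233349 -0.28917745  0.39693534] [-3.14083212e+00 -7.60192297e-04  1.65308824e+00] [-0.3578079   0.32255941 -0.97417667] [-0.0597449   0.05628767 -0.06126342]
```

View pics/crop3.png

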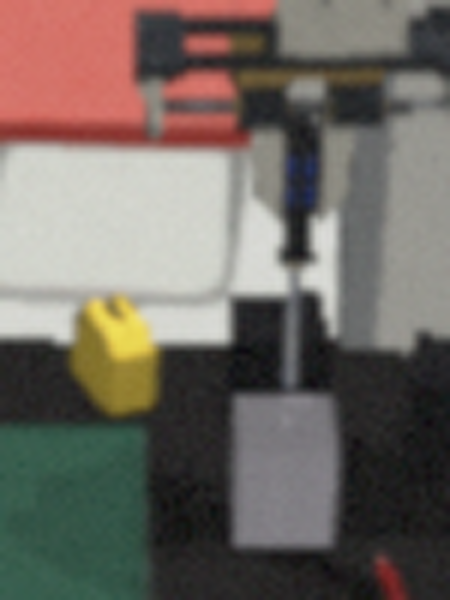

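The side crop shows the blade running from (295,265) to its tip at about (290,388), just above the stand. I'll measure the tip's offset from the hand.

```bash
cat >> h.py <<'E'
def proj(c,p):
    T=np.linalg.inv(np.array(c['world_from_camera'])); q=(np.atleast_2d(p)@T[:3,:3].T+T[:3,3])*[1,-1,-1]
    k,d=K(c); return cv2.projectPoints(q,np.zeros(3),np.zeros(3),k,d)[0].reshape(-1,2)
E
python3 - <<'E'
from h import *
import pickle
c=pickle.load(open('c2.pkl','rb'))['side']
g=cv2.cvtColor(c['img'],cv2.COLOR_RGB2GRAY).astype(float)
print(g[118:150,282:296].astype(int))
for z in(.20,.182,.14,.10,.094): print(z,proj(c,[.4823,-.2892,z]))
E
```

```text
[[215 215 215 214 196 128  53  31  38 111 191 213 214 205]
 [215 214 215 216 196 127  56  37  43 112 191 215 215 207]
 [214 217 215 212 189 119  53  35  41 107 191 213 216 206]
 [218 217 216 203 153  89  45  28  40 104 181 209 214 199]
 [214 216 214 199 138  65  39  33  34  77 143 198 213 194]
 [216 215 215 202 150  90  71  66  77 107 147 196 210 193]
 [214 215 213 208 189 147 120 111 135 175 194 210 212 193]
 [214 213 214 216 211 190 145 137 178 206 215 214 214 197]
 [214 215 212 213 214 200 150 138 190 211 215 214 215 197]
 [214 213 214 213 215 199 153 134 176 195 202 211 215 200]
 [197 198 195 195 197 185 145 111 117 126 145 184 208 203]
 [123 124 122 125 123 125 116  94  68  54  78 139 197 198]
 [ 54  55  55  50  57  75  99  86  55  39  47 114 190 196]
 [ 33  34  35  31  34  66 103  85  54  41  40 111 188 192]
 [ 36  34  39  30  36  74 105  90  52  37  37  99 172 186]
 [ 34  37  34  33  41  73 110  89  52  33  40  69 134 173]
 [ 32  37  40  38  45  75 109  88  49  37  35  46 110 168]
 [ 38  40  35  36  42  77 108  83  48  36  37  42  99 154]
 [ 35  31  35  30  42  78 112  87  48 
[... 263 characters left out ...]
 23  27  23  44  81 108  80  40  26  26  23  30  31]
 [ 31  21  17  29  49  83 110  78  41  27  26  20  23  31]
 [ 19  29  26  23  41  80 104  73  37  17  20  26  26  41]
 [ 27  30  28  33  38  67  82  60  39  29  23  35  28  37]
 [ 62  63  66  63  69  78  88  85  79  75  68  65  62  53]
 [109 108 108 109 112 123 128 126 125 124 113 109  99  75]
 [119 120 121 120 121 126 127 129 127 127 120 119 111  84]
 [121 121 121 123 124 125 122 124 123 122 119 119 113  89]
 [122 120 122 122 125 132 127 124 120 120 122 121 115  93]]
0.2 [[288.630196   119.81068161]]
0.182 [[288.39194843 124.35133106]]
0.14 [[287.84977537 134.65622292]]
0.1 [[287.3506965  144.10795013]]
0.094 [[287.27724465 145.49627889]]
```

Emit:
{"name": "arm_command", "arguments": {"xyz": [[7,30,0],[7.5,31,0],[7.5,31,0],[7.5,31,0],[7.5,31,0],[7.5,31,0],[7.5,31,0],[7.5,31,0],[7.5,31,0],[7,31,0],[0,0,0],[0,0,0]], "spin": [1.6,1.6,1.6,1.6,1.6,1.6,1.5,1.5,1.5,1.5,0,0]}}

```text
time: 8.9
tool_pos: [0.5564, 0.0202, 0.3968]
tool_rot: [-3.14, -0.0, 1.927]
contact_force: [-0.6, -0.5, -0.3]
opening: 0.0177
grip_force: 60.0
```

Emit:
{"name": "arm_command", "arguments": {"xyz": [[0,0,-15],[0,0,-15],[0,0,-8],[0,0,0],[0,0,0]], "spin": [0,0,0,0,0]}}

```text
time: 9.4
tool_pos: [0.5566, 0.0191, 0.36]
tool_rot: [3.141, 0.0, 1.924]
contact_force: [-0.6, -0.5, -0.2]
opening: 0.0176
grip_force: 60.0
```

```bash
python3 - <<'E'
from h import *
import pickle
o=observe();print(o['tool_pos'],o['tool_rot'],o['contact_force'],o['torque'])
cs={n:read_camera(n) for n in("top","side")}
pickle.dump(cs,open('c3.pkl','wb'))
b=cv2.resize(cs['side']['img'][155:235,220:295],(560,598),interpolation=cv2.INTER_CUBIC)
cv2.imwrite('pics/crop4.png',b[:,:,::-1])
c=cs['side'];print(proj(c,[[.5568,.0173,.054],[.5568,.0173,.1],[.5568,.0173,.14],[.5568,.0173,.048]]))
g=cv2.cvtColor(c['img'],cv2.COLOR_RGB2GRAY); print(g[184:216,254:272])
E
```

```text
[0.55659801 0.01913121 0.35999549] [3.14140539e+00 1.82286750e-04 1.92446945e+00] [-0.5821431  -0.54569031 -0.16690121] [-0.02787689  0.02644412 -0.07574951]
[[261.44159525 211.52824134]
 [261.46417198 200.41530179]
 [261.48488438 190.27202419]
 [261.4387434  212.93626083]]
[[103 110 116 106  72  43  32  31  34  31  46  43  37  37  39  37  42  37]
 [138 149 145 123  83  46  32  36  34  33  36  42  45  39  40  37  44  39]
 [143 141 134 111  74  45  33  30  30  36  40  55  49  36  37  35  40  37]
 [123 105  98  86  66  44  43  32  40  43  48  59  49  43  43  38  39  39]
 [ 78  63  62  69  63  57  57  63  64  66  66  58  46  44  38  43  43  42]
 [ 36  43  41  53  67  70  88  99  93  87  72  59  43  35  41  40  40  39]
 [ 40  41  43  42  46  59  89 111  93  71  55  45  40  40  38  38  34  39]
 [ 38  37  38  39  46  51  87 114  93  57  40  40  38  42  41  39  34  36]
 [ 36  37  39  39  41  48  85 113  94  55  39  46  38  39  42  40  41  36]
 [ 36  39  38  41  42  46  86 114  92  59  43  40  38  34  39  38  43  39]
 [ 42  35  39  38  36  52  83 114  94  60  39  39  42  38  44  38  43  37]

[... 875 characters left out ...]
117 123 122 127 124 125]
 [101  96  90  92  90  89  95 113 116 100  87  99 116 124 125 126 125 126]
 [ 85  84  84  87  87  89  93 111 120 101  88  91 106 119 123 128 124 126]
 [ 86  87  86  85  87  85  89 107 108  96  88  88  97 117 125 128 122 118]
 [ 79  84  85  85  86  87  87  94  99  91  88  86  88 103 113 121 108  95]
 [ 81  85  90  87  86  85  92  88  88  89  87  86  87  90  88  87  77  69]
 [ 82  81  85  87  88  90  90  90  86  88  86  84  90  82  76  66  63  60]
 [ 84  83  84  84  87  87  88  93  88  86  83  85  88  82  82  72  65  64]
 [ 85  80  83  87  84  82  87  89  90  88  83  82  85  86  86  73  65  65]
 [ 83  78  82  85  85  85  87  91  88  85  84  89  86  86  85  79  67  60]]
```

View pics/crop4.png

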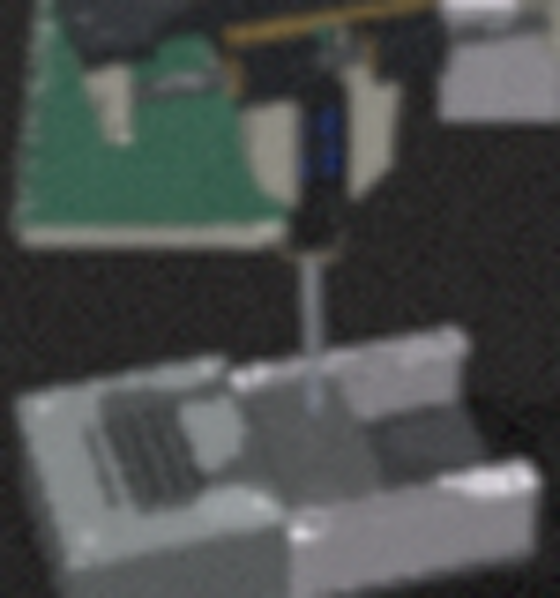

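The crop shows the tip at about (315,412), which is pixel (262.2,210.1). That is directly over the middle of the block, where the recess was measured at (261.6,212.6). I'll go down by feel.

Emit:
{"name": "arm_command", "arguments": {"xyz": [[0,1,-3],[0,0,-3],[0,0,-2],[0,0,-1],[0,0,-1],[0,0,0]], "spin": [0,0,0,0,0,0]}}

```text
time: 10.1
tool_pos: [0.5565, 0.0207, 0.3496]
tool_rot: [-3.141, -0.0, 1.925]
contact_force: [0.4, -0.9, 0.1]
opening: 0.0177
grip_force: 60.0
```

Emit:
{"name": "arm_command", "arguments": {"xyz": [[0,0,-0.7],[0,0,-0.7],[0,0,-0.6],[0,0,0]], "spin": [0,0,0,0]}}

```text
time: 10.5
tool_pos: [0.5565, 0.0207, 0.3476]
tool_rot: [-3.142, -0.0, 1.925]
contact_force: [-0.1, -0.5, -0.6]
opening: 0.0174
grip_force: 60.0
```

Emit:
{"name": "arm_command", "arguments": {"xyz": [[0,0,-1],[0,0,-1],[0,0,-1],[0,0,-1],[0,0,-1],[0,0,-1],[0,0,0]], "spin": [0,0,0,0,0,0,0]}}

```text
time: 11.2
tool_pos: [0.5565, 0.0207, 0.3416]
tool_rot: [-3.141, -0.0, 1.925]
contact_force: [-0.4, 0.9, -0.7]
opening: 0.0176
grip_force: 60.0
```

Emit:
{"name": "arm_command", "arguments": {"xyz": [[0,0,-1],[0,0,-1],[0,0,-1],[0,0,-1],[0,0,0]], "spin": [0,0,0,0,0]}}

```text
time: 11.7
tool_pos: [0.5565, 0.0207, 0.3379]
tool_rot: [3.141, 0.0, 1.925]
contact_force: [0.1, 0.8, 1.9]
opening: 0.0178
grip_force: 60.0
```

Emit:
{"name": "arm_command", "arguments": {"xyz": [[0,0,-1],[0,0,-1],[0,0,-1],[0,0,-1],[0,0,0]], "spin": [0,0,0,0,0]}}

```text
time: 12.2
tool_pos: [0.5565, 0.0207, 0.3337]
tool_rot: [3.141, 0.0, 1.925]
contact_force: [-0.9, -0.5, 3.1]
opening: 0.0176
grip_force: 60.0
```

Emit:
{"name": "arm_command", "arguments": {"xyz": [[0,0,-0.6],[0,0,-0.6],[0,0,0]], "spin": [0,0,0]}}

```text
time: 12.5
tool_pos: [0.5565, 0.0207, 0.3325]
tool_rot: [3.141, 0.0, 1.925]
contact_force: [-0.3, -0.0, 3.1]
opening: 0.0178
grip_force: 60.0
```

Emit:
{"name": "arm_command", "arguments": {"xyz": [[0,0,-0.5],[0,0,-0.3],[0,0,0]], "spin": [0,0,0]}}

```text
time: 12.8
tool_pos: [0.5565, 0.0207, 0.3317]
tool_rot: [3.141, 0.0, 1.925]
contact_force: [-0.3, -0.4, 2.4]
opening: 0.0176
grip_force: 60.0
```

Emit:
{"name": "arm_command", "arguments": {"xyz": [[0,0,-0.5],[0,0,-0.3],[0,0,0]], "spin": [0,0,0]}}

```text
time: 13.1
tool_pos: [0.5565, 0.0207, 0.3309]
tool_rot: [3.141, 0.0, 1.925]
contact_force: [-0.3, -0.8, 3.2]
opening: 0.0179
grip_force: 60.0
```

Emit:
{"name": "arm_command", "arguments": {"xyz": [[0,0,-0.5],[0,0,-0.3],[0,0,0]], "spin": [0,0,0]}}

```text
time: 13.4
tool_pos: [0.5565, 0.0207, 0.3304]
tool_rot: [3.141, 0.0, 1.925]
contact_force: [-1.3, -0.3, 5.4]
opening: 0.0175
grip_force: 60.0
```

Emit:
{"name": "arm_command", "arguments": {"xyz": [[0,0,-0.5],[0,0,-0.3],[0,0,0]], "spin": [0,0,0]}}

```text
time: 13.7
tool_pos: [0.5565, 0.0207, 0.3302]
tool_rot: [3.141, 0.0, 1.925]
contact_force: [-1.1, 0.6, 8.7]
opening: 0.0174
grip_force: 60.0
```

The bottom is felt at TCP z ≈ 0.3304. I'll ease off slightly and start pushing along the unit's −x.

Emit:
{"name": "arm_command", "arguments": {"xyz": [[-0.94,-0.35,0.3],[-1.88,-0.7,0],[-1.88,-0.7,0],[0,0,0]], "spin": [0,0,0,0]}}

```text
time: 14.1
tool_pos: [0.5522, 0.0191, 0.3303]
tool_rot: [3.139, 0.001, 1.925]
contact_force: [2.0, 1.5, 6.2]
opening: 0.0174
grip_force: 60.0
```

```bash
python3 - <<'E'
from h import *
o=observe();print(o['tool_pos'],o['contact_force'],o['torque'])
E
```

```text
[0.55215697 0.01908289 0.33030824] [1.95312238 1.53700594 6.19075618] [ 0.39869149 -0.60224636  0.01973824]
```

Emit:
{"name": "arm_command", "arguments": {"xyz": [[-1.88,-0.7,0],[-1.88,-0.7,0],[0,0,0]], "spin": [0,0,0]}}

```text
time: 14.4
tool_pos: [0.5484, 0.0177, 0.3303]
tool_rot: [3.139, 0.001, 1.925]
contact_force: [2.3, 0.9, 5.8]
opening: 0.0176
grip_force: 60.0
```

Emit:
{"name": "arm_command", "arguments": {"xyz": [[-1.88,-0.7,0],[-1.88,-0.7,0],[0,0,0]], "spin": [0,0,0]}}

```text
time: 14.7
tool_pos: [0.5446, 0.0163, 0.3303]
tool_rot: [3.139, 0.001, 1.925]
contact_force: [1.6, 2.8, 5.2]
opening: 0.0174
grip_force: 60.0
```

Emit:
{"name": "arm_command", "arguments": {"xyz": [[-1.88,-0.7,-0.2],[-1.88,-0.7,-0.1],[0,0,0]], "spin": [0,0,0]}}

```text
time: 15.0
tool_pos: [0.541, 0.0149, 0.3302]
tool_rot: [3.138, 0.001, 1.925]
contact_force: [1.5, 2.0, 6.1]
opening: 0.0175
grip_force: 60.0
```

Emit:
{"name": "arm_command", "arguments": {"xyz": [[-1.88,-0.7,-0.1],[-1.88,-0.7,0],[0,0,0]], "spin": [0,0,0]}}

```text
time: 15.3
tool_pos: [0.5373, 0.0136, 0.3302]
tool_rot: [3.138, 0.001, 1.925]
contact_force: [2.1, 1.8, 7.0]
opening: 0.0177
grip_force: 60.0
```

Emit:
{"name": "arm_command", "arguments": {"xyz": [[-1.88,-0.7,0],[-1.88,-0.7,0],[0,0,0]], "spin": [0,0,0]}}

```text
time: 15.6
tool_pos: [0.5335, 0.0121, 0.3302]
tool_rot: [3.138, 0.001, 1.925]
contact_force: [2.4, 2.1, 6.4]
opening: 0.0173
grip_force: 60.0
```

Emit:
{"name": "arm_command", "arguments": {"xyz": [[-1.88,-0.7,0],[-1.88,-0.7,0],[0,0,0]], "spin": [0,0,0]}}

```text
time: 15.9
tool_pos: [0.5297, 0.0107, 0.3301]
tool_rot: [3.138, 0.001, 1.925]
contact_force: [2.5, 1.8, 6.8]
opening: 0.0174
grip_force: 60.0
```

Emit:
{"name": "arm_command", "arguments": {"xyz": [[-1.88,-0.7,0],[-1.88,-0.7,0],[0,0,0]], "spin": [0,0,0]}}

```text
time: 16.2
tool_pos: [0.526, 0.0093, 0.3301]
tool_rot: [3.138, 0.001, 1.925]
contact_force: [3.4, 1.4, 6.4]
opening: 0.0177
grip_force: 60.0
```

Emit:
{"name": "arm_command", "arguments": {"xyz": [[-1.88,-0.7,0],[-1.88,-0.7,0],[0,0,0]], "spin": [0,0,0]}}

```text
time: 16.5
tool_pos: [0.5222, 0.0079, 0.3301]
tool_rot: [3.138, 0.001, 1.925]
contact_force: [2.7, 2.5, 6.3]
opening: 0.0176
grip_force: 60.0
```

Emit:
{"name": "arm_command", "arguments": {"xyz": [[-1.88,-0.7,0],[-1.88,-0.7,0],[0,0,0]], "spin": [0,0,0]}}

```text
time: 16.8
tool_pos: [0.5184, 0.0065, 0.33]
tool_rot: [3.138, 0.001, 1.925]
contact_force: [2.4, 1.9, 6.8]
opening: 0.0178
grip_force: 60.0
```

Emit:
{"name": "arm_command", "arguments": {"xyz": [[-1.88,-0.7,0],[-0.94,-0.35,0],[0,0,0]], "spin": [0,0,0]}}

```text
time: 17.1
tool_pos: [0.5156, 0.0054, 0.33]
tool_rot: [3.138, 0.001, 1.925]
contact_force: [2.6, 2.2, 5.5]
opening: 0.0176
grip_force: 60.0
```

Emit:
{"name": "arm_command", "arguments": {"xyz": [[-0.94,-0.35,-0.1],[-0.94,-0.35,0],[0,0,0]], "spin": [0,0,0]}}

```text
time: 17.4
tool_pos: [0.5138, 0.0048, 0.33]
tool_rot: [3.138, 0.001, 1.925]
contact_force: [2.2, 1.6, 6.7]
opening: 0.0175
grip_force: 60.0
```

Emit:
{"name": "arm_command", "arguments": {"xyz": [[-0.94,-0.35,0],[0,0,0]], "spin": [0,0]}}

```text
time: 17.6
tool_pos: [0.5129, 0.0044, 0.33]
tool_rot: [3.138, 0.001, 1.925]
contact_force: [1.9, 2.0, 7.0]
opening: 0.018
grip_force: 60.0
```

Emit:
{"name": "arm_command", "arguments": {"xyz": [[-0.94,-0.35,0],[0,0,0]], "spin": [0,0]}}

```text
time: 17.8
tool_pos: [0.5121, 0.0041, 0.33]
tool_rot: [3.138, 0.001, 1.925]
contact_force: [3.3, 2.2, 6.0]
opening: 0.0174
grip_force: 60.0
```

Emit:
{"name": "arm_command", "arguments": {"xyz": [[-0.94,-0.35,0],[0,0,0]], "spin": [0,0]}}

```text
time: 18.0
tool_pos: [0.5111, 0.0037, 0.33]
tool_rot: [3.138, 0.001, 1.925]
contact_force: [2.6, 0.9, 6.8]
opening: 0.0174
grip_force: 60.0
```

Emit:
{"name": "arm_command", "arguments": {"xyz": [[-0.94,-0.35,0],[0,0,0]], "spin": [0,0]}}

```text
time: 18.2
tool_pos: [0.5102, 0.0033, 0.33]
tool_rot: [3.138, 0.001, 1.925]
contact_force: [1.8, 1.1, 6.4]
opening: 0.0174
grip_force: 60.0
```

```bash
python3 - <<'E'
from h import *
import pickle
o=observe();print(o['tool_pos'],o['contact_force'],o['torque'])
cs={'side':read_camera('side')}
pickle.dump(cs,open('c4.pkl','wb'))
b=cv2.resize(cs['side']['img'][155:235,220:295],(560,598),interpolation=cv2.INTER_CUBIC)
cv2.imwrite('pics/crop5.png',b[:,:,::-1])
E
```

```text
[0.51020035 0.00331916 0.32999352] [1.78260306 1.14837386 6.42443839] [ 0.45965333 -0.88718916 -0.0043823 ]
```

View pics/crop5.png

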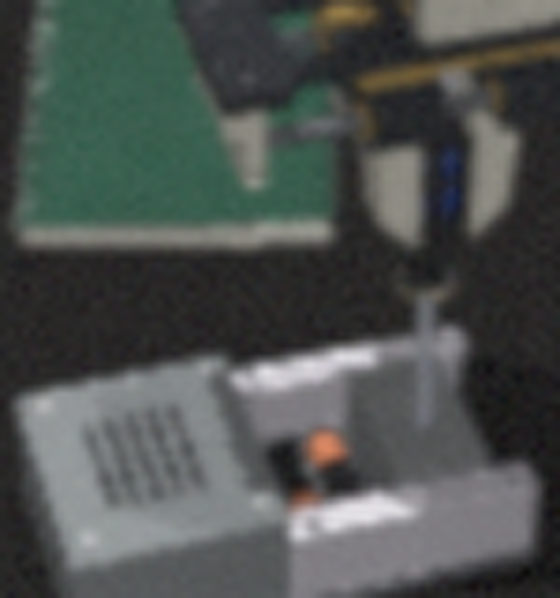

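The crop shows the tray far out with the orange cells visible at (325,445), and the blade is still in the recess at (425,420). No end stop has been felt yet, so I'll continue.

Emit:
{"name": "arm_command", "arguments": {"xyz": [[-0.94,-0.35,0],[0,0,0]], "spin": [0,0]}}

```text
time: 18.45
tool_pos: [0.5093, 0.0029, 0.33]
tool_rot: [3.137, 0.001, 1.925]
contact_force: [3.8, 0.9, 5.4]
opening: 0.0179
grip_force: 60.0
```

Emit:
{"name": "arm_command", "arguments": {"xyz": [[-0.94,-0.35,0],[0,0,0]], "spin": [0,0]}}

```text
time: 18.65
tool_pos: [0.5085, 0.0026, 0.33]
tool_rot: [3.137, 0.001, 1.925]
contact_force: [4.1, 2.8, 5.5]
opening: 0.0176
grip_force: 60.0
```

Emit:
{"name": "arm_command", "arguments": {"xyz": [[-0.94,-0.35,-0.1],[0,0,0]], "spin": [0,0]}}

```text
time: 18.85
tool_pos: [0.5079, 0.0024, 0.33]
tool_rot: [3.135, 0.002, 1.925]
contact_force: [5.8, 2.3, 4.1]
opening: 0.0177
grip_force: 60.0
```

Emit:
{"name": "arm_command", "arguments": {"xyz": [[-0.94,-0.35,0],[0,0,0]], "spin": [0,0]}}

```text
time: 19.05
tool_pos: [0.5073, 0.0022, 0.3301]
tool_rot: [3.134, 0.002, 1.925]
contact_force: [7.1, 3.8, 3.0]
opening: 0.0171
grip_force: 60.0
```

The end stop is felt. I'll lift straight up so the button can spring up, then check that the tray is locked by feel.

Emit:
{"name": "arm_command", "arguments": {"xyz": [[0,0,1],[0,0,1],[0,0,1],[0.94,0.35,1],[0.94,0.35,1],[0.94,0.35,1],[0,0,1],[0,0,0]], "spin": [0,0,0,0,0,0,0,0]}}

```text
time: 19.85
tool_pos: [0.509, 0.0029, 0.3363]
tool_rot: [3.139, 0.001, 1.925]
contact_force: [4.4, 2.0, 0.1]
opening: 0.0177
grip_force: 60.0
```

Emit:
{"name": "arm_command", "arguments": {"xyz": [[0,0,1],[0,0,1],[0,0,2],[0,0,3],[0,0,5],[0,0,5],[0,0,5],[0,0,0]], "spin": [0,0,0,0,0,0,0,0]}}

```text
time: 20.65
tool_pos: [0.5081, 0.0028, 0.3582]
tool_rot: [-3.14, -0.0, 1.925]
contact_force: [-0.1, -0.4, -0.7]
opening: 0.0175
grip_force: 60.0
```

```bash
python3 - <<'E'
from h import *
import pickle
o=observe();print(o['tool_pos'],o['contact_force'],o['torque'])
cs={n:read_camera(n) for n in("top","side")}
pickle.dump(cs,open('c5.pkl','wb'))
c=cs['side']
b=cv2.resize(c['img'][155:235,235:295],(450,600),interpolation=cv2.INTER_CUBIC)
a=cv2.resize(cs['top']['img'][180:240,220:270],(350,420),interpolation=cv2.INTER_CUBIC)
im=np.zeros((600,800,3),np.uint8);im[:,:450]=b;im[:420,450:]=a
cv2.imwrite('pics/crop6.png',im[:,:,::-1])
g=cv2.cvtColor(c['img'],cv2.COLOR_RGB2GRAY); print(g[194:216,270:284])
x,y=o['tool_pos'][:2]
print(proj(c,[[x,y,z] for z in(.157,.14,.1,.055)]))
E
```

```text
[0.50810758 0.00275103 0.35822466] [-0.11824917 -0.4422717  -0.67077155] [-0.0157439   0.02744982  0.00783503]
[[ 38  39  41  39  40  41  54  96 119  89  47  40  38  35]
 [ 40  40  37  38  38  41  53  93 118  86  51  39  39  44]
 [ 38  36  37  38  41  42  54  95 116  88  55  41  38  42]
 [ 42  39  41  40  39  41  57  94 117  91  56  42  36  34]
 [ 35  39  42  37  41  45  60  94 122 106  83  62  48  42]
 [ 50  48  54  61  71  78  90 105 127 130 122  97  62  42]
 [108  98 101 105 117 133 132 130 133 133 128 111  78  48]
 [181 157 136 138 139 139 140 130 134 132 124 118  85  54]
 [189 154 128 126 133 123 117 119 131 130 122 102  70  47]
 [152 122 104  99  99  98  96 110 127 124 117  89  53  32]
 [103  94  93  87  87  88  92 109 126 117 111  80  47  27]
 [ 88  86  88  84  84  89  91 107 124 111 104  78  41  29]
 [ 85  85  85  85  86  83  89 106 122 105  93  68  39  26]
 [ 88  87  85  87  87  88  87  99 115  99  87  63  36  31]
 [ 83  89  85  88  88  86  91  92  94  92  84  67  46  31]
 [ 85  86  85  86  89  86  87  86  85  87  84  75  55  34]
 [ 84  86  86  86  89  89  91  83  83  84  83  83  66  38]
 [ 82  86  85  85  88  90  91  88  83  86  84  85  76  57]
 [ 81  84  84  85  90  87  91  85  86  87  85  85  79  69]
 [ 79  82  84  82  87  86  87  82  85  85  83  84  84  78]
 [ 75  82  86  86  86  84  85  83  83  86  85  84  85  82]
 [ 73  80  83  84  88  87  87  88  87  87  85  87  86  83]]
[[278.44919968 183.29512235]
 [278.27650038 187.73690739]
 [277.8820628  197.85671304]
 [277.45738339 208.71378743]]
```

View pics/crop6.png

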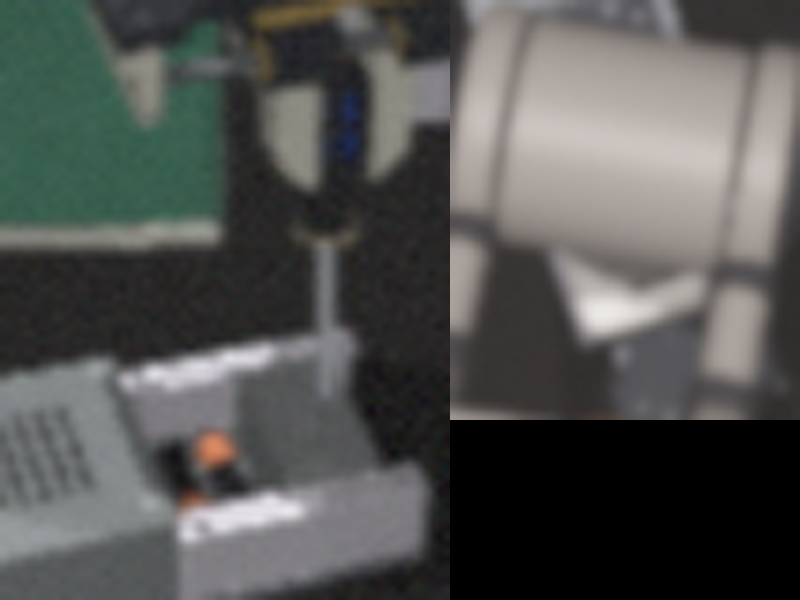

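The crop shows the blade vertical and the tray far out. I'll feel lightly for the button to check that it has come up (tip height 36 mm, about TCP 0.3385).

Emit:
{"name": "arm_command", "arguments": {"xyz": [[3.3,1.2,0],[3.3,1.2,0],[0,0,-4],[0,0,-3],[0,0,-1],[0,0,-1],[0,0,-1],[0,0,0]], "spin": [0,0,0,0,0,0,0,0]}}

```text
time: 21.55
tool_pos: [0.5151, 0.0053, 0.348]
tool_rot: [-3.142, -0.0, 1.925]
contact_force: [0.1, 0.6, -1.2]
opening: 0.0174
grip_force: 60.0
```

Emit:
{"name": "arm_command", "arguments": {"xyz": [[0,0,-1],[0,0,-1],[0,0,-1],[0,0,-1],[0,0,-1],[0,0,-1],[0,0,-1],[0,0,0]], "spin": [0,0,0,0,0,0,0,0]}}

```text
time: 22.35
tool_pos: [0.5151, 0.0053, 0.3409]
tool_rot: [-3.141, -0.0, 1.925]
contact_force: [-0.2, -0.4, -1.1]
opening: 0.0177
grip_force: 60.0
```

Emit:
{"name": "arm_command", "arguments": {"xyz": [[0,0,-1],[0,0,-1],[0,0,-1],[0,0,-0.5],[0,0,0]], "spin": [0,0,0,0,0]}}

```text
time: 22.85
tool_pos: [0.5152, 0.0053, 0.3377]
tool_rot: [3.141, 0.0, 1.925]
contact_force: [-0.3, -1.0, 2.6]
opening: 0.0175
grip_force: 60.0
```

The button is met at the same height as at first, so it is up. Now back to the stand.

Emit:
{"name": "arm_command", "arguments": {"xyz": [[0,0,9],[0,0,20],[0,0,20],[0,0,12],[-3,-25,0],[-3.3,-30,0],[-3.3,-30,0],[-3.3,-30,0],[-3.3,-30,0],[-3.3,-30,0],[-3.3,-30,0],[-3.3,-30,0],[-3.3,-30,0],[-3.3,-29.5,0],[0,0,0],[0,0,0],[0,0,0]], "spin": [0,0,0,0,-1.6,-1.6,-1.6,-1.6,-1.6,-1.6,-1.5,-1.5,-1.5,-1.5,0,0,0]}}

```text
time: 24.55
tool_pos: [0.4825, -0.2884, 0.3985]
tool_rot: [-3.141, -0.001, 1.654]
contact_force: [0.7, 0.0, -0.0]
opening: 0.0178
grip_force: 60.0
```

```bash
python3 - <<'E'
from h import *
import pickle
o=observe();print(o['tool_pos'],o['tool_rot'],o['contact_force'])
cs={n:read_camera(n) for n in("top","side")}
pickle.dump(cs,open('c6.pkl','wb'))
g2=cv2.cvtColor(pickle.load(open('c2.pkl','rb'))['side']['img'],cv2.COLOR_RGB2GRAY)
g=cv2.cvtColor(cs['side']['img'],cv2.COLOR_RGB2GRAY)
print(np.hstack([g[126:150,284:293],g2[126:150,284:293]]))
t=cs['top']['img'][180:235,220:275]; cv2.imwrite('pics/crop7.png',cv2.resize(t,(550,550),interpolation=cv2.INTER_CUBIC)[:,:,::-1])
E
```

```text
[ 0.48252382 -0.28839497  0.39849968] [-3.14144457e+00 -7.12184364e-04  1.65389897e+00] [ 0.72887203  0.01177443 -0.02734645]
[[213 214 214 203 153 137 193 212 216 212 213 214 200 150 138 190 211 215]
 [212 213 213 204 157 143 176 195 201 214 213 215 199 153 134 176 195 202]
 [195 196 196 187 161 156 136 126 146 195 195 197 185 145 111 117 126 145]
 [123 122 125 127 133 120  84  58  80 122 125 123 125 116  94  68  54  78]
 [ 54  53  56  86 115  90  53  38  48  55  50  57  75  99  86  55  39  47]
 [ 36  31  40  77 112  86  51  37  45  35  31  34  66 103  85  54  41  40]
 [ 30  37  41  79 113  87  49  39  41  39  30  36  74 105  90  52  37  37]
 [ 37  34  40  81 114  86  50  35  38  34  33  41  73 110  89  52  33  40]
 [ 33  36  45  80 112  86  48  33  38  40  38  45  75 109  88  49  37  35]
 [ 30  37  44  82 108  85  46  33  35  35  36  42  77 108  83  48  36  37]
 [ 26  33  49  85 111  80  44  31  31  35  30  42  78 112  87  48  35  30]
 [ 29  32  45  83 110  78  40  32  24  24  25  39  78 113  88  44  31  26]
 [ 27  26  46  89 111  77  40  30  25  26  22  39  80 111  83  42  27  30]
 [ 28  32  45  84 109  80  35  27  25  23  25  38  80 111  83  35  28  25]
 [ 28  20  50  89 105  74  36  25  28  20  29  35  79 106  77  44  27  30]
 [ 22  24  51  83  92  63  28  25  23  27  23  44  81 108  80  40  26  26]
 [ 22  28  46  81  86  62  32  20  28  17  29  49  83 110  78  41  27  26]
 [ 27  24  44  75  82  57  34  27  14  26  23  41  80 104  73  37  17  20]
 [ 26  32  41  59  61  45  34  28  26  28  33  38  67  82  60  39  29  23]
 [ 65  68  77  80  79  74  76  75  63  66  63  69  78  88  85  79  75  68]
 [109 115 121 126 125 128 125 122 113 108 109 112 123 128 126 125 124 113]
 [120 121 124 127 127 126 125 121 121 121 120 121 126 127 129 127 127 120]
 [119 122 122 125 125 122 122 117 120 121 123 124 125 122 124 123 122 119]
 [121 120 126 130 128 123 119 123 120 122 122 125 132 127 124 120 120 122]]
```

View pics/crop7.png

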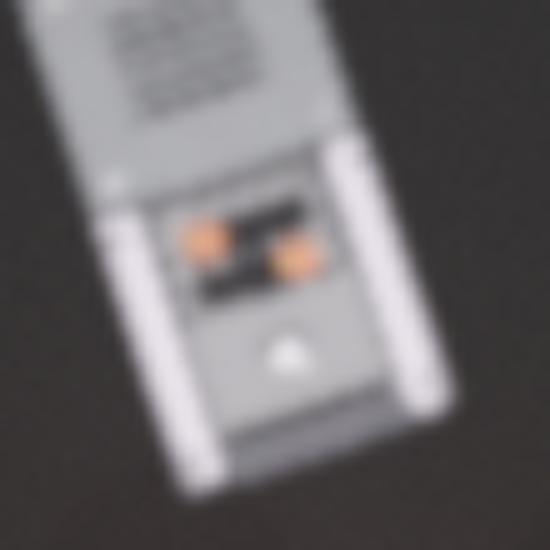

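The crop shows the tray out, the cells exposed, and the bright button at (290,352), i.e. top pixel (249,215.2). I'll check the travel numerically before lowering the tool.

```bash
python3 - <<'E'
from h import *
import pickle
c=pickle.load(open('c6.pkl','rb'))['top']
g=up(c['img'],244,254,210,221).astype(float); w=np.clip(g-188,0,None)
yy,xx=np.mgrid[:w.shape[0],:w.shape[1]]; uv=uvof([[(w*xx).sum()/w.sum(),(w*yy).sum()/w.sum()]],244,210)
p=on_plane(c,uv,.036)[0]*1000; d=p[:2]-[556.7,18.3]; print(uv,p,np.linalg.norm(d),d@[-.938,-.347])
E
```

```text
[[248.58880521 215.40025808]] [514.33903927   0.87186916  36.        ] 45.80601203308351 45.78214256446867
```

Emit:
{"name": "arm_command", "arguments": {"xyz": [[0,-1,-10],[0,0,-8],[0,0,-4],[0,0,-4],[0,0,-4],[0,0,0]], "spin": [0,0,0,0,0,0]}}

```text
time: 25.25
tool_pos: [0.4824, -0.2902, 0.3679]
tool_rot: [-3.141, -0.001, 1.653]
contact_force: [-0.4, 0.1, -0.1]
opening: 0.0173
grip_force: 60.0
```

The travel measures about 45.8 mm, so the tray is locked out. The tip is now in the hole mouth with no force on it, so I'll continue down.

Emit:
{"name": "arm_command", "arguments": {"xyz": [[0,0,-5],[0,0,-5],[0,0,-5],[0,0,-5],[0,0,-5],[0,0,0]], "spin": [0,0,0,0,0,0]}}

```text
time: 25.85
tool_pos: [0.4823, -0.2901, 0.3426]
tool_rot: [-3.141, -0.001, 1.653]
contact_force: [-0.3, 0.4, -1.2]
opening: 0.0176
grip_force: 60.0
```

Emit:
{"name": "arm_command", "arguments": {"xyz": [[0,0,-5],[0,0,-5],[0,0,-5],[0,0,-5],[0,0,-5],[0,0,-3],[0,0,0]], "spin": [0,0,0,0,0,0,0]}}

```text
time: 26.55
tool_pos: [0.4824, -0.2901, 0.3149]
tool_rot: [-3.141, -0.001, 1.653]
contact_force: [0.5, 0.5, -1.1]
opening: 0.0175
grip_force: 60.0
```

Emit:
{"name": "arm_command", "arguments": {"xyz": [[0,0,-1],[0,0,-0.7],[0,0,-0.5],[0,0,0]], "spin": [0,0,0,0]}}

```text
time: 26.95
tool_pos: [0.4825, -0.2901, 0.3135]
tool_rot: [3.141, -0.0, 1.653]
contact_force: [-0.1, 1.9, 0.5]
opening: 0.0179
grip_force: 60.0
```

Emit:
{"name": "arm_command", "arguments": {"xyz": [[0,0,0],[0,0,0],[0,0,0],[0,0,0],[0,0,0],[0,0,0],[0,0,0],[0,0,0]], "spin": [0,0,0,0,0,0,0,0], "jaw": 0.6}}

```text
time: 27.75
tool_pos: [0.4824, -0.2902, 0.3134]
tool_rot: [3.141, 0.0, 1.653]
contact_force: [0.0, -1.3, -0.2]
opening: 0.0724
grip_force: 0.0
```

Emit:
{"name": "arm_command", "arguments": {"xyz": [[0,0,10],[0,0,20],[0,0,30],[0,0,30],[0,0,30],[0,0,0],[0,0,0]], "spin": [0,0,0,0,0,0,0]}}

```text
time: 28.45
tool_pos: [0.4823, -0.2901, 0.4343]
tool_rot: [3.14, 0.001, 1.653]
contact_force: [0.0, -0.0, -0.3]
opening: 0.0739
grip_force: 0.0
```

Emit:
{"name": "arm_command", "arguments": {"xyz": [[-5,40,0],[-5,40,0],[-5,40,0],[-5,40,0],[-5,40,0],[0,0,0],[0,0,0],[0,0,0]], "spin": [0,0,0,0,0,0,0,0]}}

```text
time: 29.25
tool_pos: [0.4576, -0.091, 0.4328]
tool_rot: [-3.141, -0.0, 1.652]
contact_force: [0.7, 0.0, -0.1]
opening: 0.0736
grip_force: 0.0
```

```bash
python3 - <<'E'
from h import *
print(observe()['tool_pos'],observe()['contact_force'])
s=read_camera('side'); t=read_camera('top')
P=cloud(s); m=(P[...,2]>.09)&(P[...,2]<.25)&(np.hypot(P[...,0]-.482,P[...,1]+.29)<.05)
Q=P[m]; print(len(Q),[np.round(np.median(Q[(Q[:,2]>a)&(Q[:,2]<a+.03)],0)*1000) for a in(.09,.12,.15,.18)],Q[:,2].max())
im=np.zeros((576,800,3),np.uint8)
im[:,:400]=cv2.resize(s['img'][100:220,220:304],(400,576)); im[:400,400:]=cv2.resize(t['img'][160:260,240:340],(400,400))
cv2.imwrite('pics/fin.png',im[:,:,::-1])
E
```

```text
[ 0.45759851 -0.09098972  0.43279665] [ 0.70758579  0.00734307 -0.07131431]
123 [array([ 484., -291.,  108.]), array([ 482., -291.,  136.]), array([ 480., -292.,  166.]), array([ 480., -299.,  185.])] 0.18740466427080327
```

View pics/fin.png

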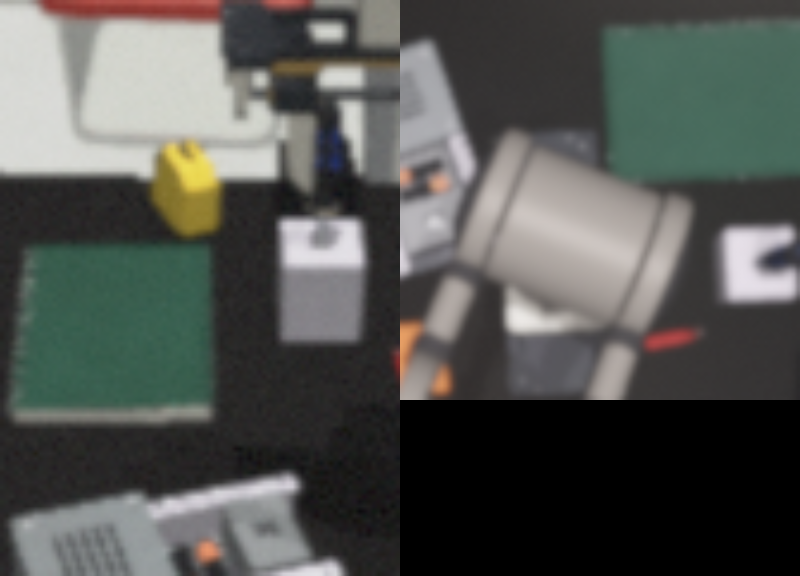

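The final picture shows the screwdriver standing in the aluminium stand at (325,160), with the tray still out at (260,540) and the other things in view undisturbed. I'll hand in.

```bash
python3 -c "
from cell import *
print(hand_in())"
```

```text
the job is handed in; nothing more can be done
None
```

The job is handed in at about 29 s of the 66 s allowed: the tray is locked out with its button up, the screwdriver stands tip down in the aluminium stand, and the highest force I read while working in the unit was about 9 N.

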